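# Push a stuck axle blank out of a wooden toy jig

## Robot

A 6-joint arm with a two-finger parallel gripper is mounted at the origin on the work surface. World frame = base frame: x ahead of the robot, y to its left, z up, the work surface at z = 0. Lengths are in m, angles in rad, forces in N, time in s.
With the tool pointing down it reaches from about 0.2 to 0.875 m from the base axis. Payload 3.4 kg.
Tool frame: the origin (TCP) lies midway between the tips of the shut fingers; the grasp point (between the pads) lies 19 mm behind it (ctrl.grip_depth is the distance from the TCP to the grasp point, in m); z points along the fingers, y is the line along which they close (so a half turn about z gives the same grasp; the last joint's range is limited). The gripper opens to 94 mm and grips with 3 to 60 N. Pads are 16 mm wide; open, the fingers measure 119 mm over their backs; the gripper's body (75 mm by 177 mm) begins 78 mm behind the grasp point.
Start: joints at [1.061, 0.276, 1.505, -0, 1.361, -0.121], TCP at [0.218, 0.532, 0.205] pointing down, gripper open.
Joint ranges: [-2.89, 2.89], [-0.75, 2.08], [0.22, 2.7], [-1.18, 4.32], [0.11, 2.71], [-2.7, 2.7]. Speed limits (rad/s): [2.57, 2.57, 3.14, 3.14, 3.14, 3.14].

## Interface

Orientations are given as a unit quaternion [x, y, z, w].
In Python, from station import ctrl, imaging, job gives the robot as it stands.
- The arm moves only by the shell command python3 -m pendant 'ROWS' [OPENING]. ROWS is JSON, one flat list of numbers, 6 for each row, row after row: the shift along the tool's x, y, z in units of 0.3 m (1.0 is 0.3 m), then the turn, a rotation vector about the tool's x, y, z in units of 30 degrees (1.0 is 30 degrees). A call has 1 to 10 rows; each row is the pose to reach, as a shift and turn from the pose commanded when the call began, along the tool's axes at that moment; what a row does not reach only later rows make up. A row lasts 1/12 s, in which the tool goes at most 41.7 mm and 7.16 degrees, less where a joint would pass 70% of its speed; a pose out of reach is approached as far as the arm can. A call with a number of a shift or a turn outside -1 to 1 is refused whole. A call with a gripper value outside its range is refused whole. OPENING is the opening, from 0 (shut) to 1 (fully open), set as the call begins (- or left out, the last holds). The fingers move at their own pace and stop on an object; the grip force is fixed at half the most. Time passes only in rows, so rows that repeat a pose let the fingers close. It gives the time, the measured TCP pose, the force, the opening and the grip force at its end, in the units of the state.
- ctrl.read_state(): the state, without advancing time (a new reading comes with each control period).
- imaging.grab_frame(name): name is "scene" or "top" or "wrist"; returns the picture (420x560x3 uint8, blue, green, red); there is no depth.
- imaging.calibration(name): a dict with "fovy" (degrees; the focal length in pixels is half the picture's height over the tangent of half this angle, whatever the lens; pixels are square), "cx", "cy" (the principal point, pixels), "rvec" (rotation vector, rad) and "tvec" (3), from world to camera coordinates, as OpenCV has them; the wrist camera has in their place "T_tool_cam" (4x4, takes a point from camera to tool coordinates, whose origin is the TCP and whose axes are the flange's). Camera axes: x right, y down, z forward; pixel columns grow to the right and rows downward; lengths in m; the calibration is good to about 2 mm. The wrist camera is an equidistant fisheye: a pixel r from the principal point sees the ray r / f radians off the axis. A picture is of the moment at which its call begins: read the wrist's pose just before it. calibration takes no time and is no camera call.
- job.hand_in(): hands the job in; it is judged then, once.
The state is a dict: "time": time; "joint_positions": joint angles; "qvel": joint speeds; "tau": joint torques, N m; "ee_pos": TCP position; "ee_rot": TCP orientation; "ft_force": force on the tool from outside, world axes, zero at the start; "wrist_torque": the same for the moment, N m; "gripper_width": finger opening in m; "grasp_force": force on a finger pad.
Only numpy, scipy, OpenCV 4.12 (cv2) and the standard library are available. Lean on these libraries where they do the work, as an engineer would, in place of code of your own. Each camera call takes 0.05 s, during which the arm holds its last target. There are 200 camera calls.

## Task

A short round axle blank is stuck in the bored wooden drum of the toy-making jig. Pick up the long dowel from its rest and push it through the drum from the open end, so that the blank comes out of the far end into the V-cradle and bears against the sprung pad of the stop; a light press there is enough, the pad must not be driven hard (stay under 20 N). Then draw the dowel out, lay it back on its rest as it lay before, and leave the toy car, cup and paint bottle alone.

Things in the scene. Friction and masses are not known exactly. Their poses are not given: they have to be found in the camera images.
- jig: Fixed plywood baseboard 250 x 84 x 18 mm carrying, in line along its x axis, a bored wooden drum and a V-cradle. Origin at the centre of the board's underside, on the table; x is the push direction, from drum to cradle, z up. The drum is a level tube, outside diameter 54, bore 34, from x = -115 (open mouth) to -15 mm (exit). Nothing on it is higher than 118 mm.
- bore_mouth (a point): Centre of the drum's open mouth, where the dowel goes in; on the bore axis, 80 mm above the table. Axes as the jig's: x points into the bore.
- button (a point): Top of a brass button on the drum's roof, 80 mm beyond the mouth, 112 mm above the table. Its sprung tip presses on the blank from above and holds it: moving the blank takes some 5 to 15 N (unknown) until its rear end has passed the button, then under 2 N. In the empty bore the tip stands about 4.5 mm into it.
- bore_exit (a point): Centre of the drum's far end, 100 mm beyond the mouth on the bore axis.
- cradle (a point): A point in the V-cradle, 65 mm beyond the exit (two faces at 45 degrees, 122 mm long, starting 5 mm beyond the drum's exit), at the height where a blank lying in it has its axis: 76 mm above the table, 4 mm below the bore's axis. Axes as the jig's.
- stop_post: Fixed dark wooden post 12 x 56 x 88 mm at the far end of the cradle; origin under its middle, on the table, 133 mm beyond the drum's exit. It carries a brass stem with a sprung round pad (diameter 30) facing the drum, in line with a blank lying there. The pad's face stands 73 to 101 mm beyond the exit, set anew each time, unknown: feel for it. It yields at 3 N, then 5 N more per mm, up to 10 mm.
- slug: The stuck axle blank: plain pale wooden cylinder, diameter 31, length 65 mm, about 45 g. Origin at its centre, x along its axis. It starts in the bore, its front end peeping 3 to 12 mm out of the drum's exit.
- rod: The long dowel: plain pale wooden cylinder, diameter 24, length 200 mm, about 70 g, both ends alike. Origin at its centre, x along its axis. It starts lying level on the rest, its axis 50 mm above the table and its middle within 4 mm of the rest's along x.
- rest: Fixed wooden rest for the dowel: board 200 x 56 x 10 mm with two V-saddles, each 14 mm thick, centred at x = -85 and +85 mm, tops 49 mm above the table; between them the dowel is free all round. Origin at the centre of the board's underside, x along the dowel. A dowel lying in the saddles has its axis 50 mm above the table.
- toy_car: Bystander: pale wooden toy car 130 x 70 x 67 mm, origin under its centre. Not to be moved.
- cup: Bystander: white plastic cup, diameter 68, height 100 mm, origin under its centre. Not to be moved.
- paint: Bystander: dark paint bottle, diameter 48, height 110 mm, origin under its centre. Not to be moved.
Mind the look-alikes: they are no part of the job. Several things have the shape of the rod; the one meant has the colours described above.

How it is judged:
By the outcome, as a careful person would: the job done as asked, in the order asked, and still so for the second after the job is handed in, with the robot touching nothing.
It also fails if it takes over 51 s, if anything falls off the work surface, if the arm or the gripper's body presses on something with over 40 N, if the wrist force passes 120 N, or if a joint passes its speed limit or range.

## Working session

There is one attempt and no reset: what is moved stays moved. The work goes in short steps, Python scripts to look and compute and a shell command to move; the robot and the scene stay as the last step left them, time stands still between calls to the robot, and variables do not carry over. Pictures are saved under pics/ and viewed, at most 11 in all, crops included, and the job is handed in when it is done.

```bash
ls; mkdir -p pics; python3 - <<'E'
from station import ctrl, imaging, job
import cv2
s=ctrl.read_state()
print({k:s[k] for k in s})
for n in("scene","top","wrist"):
    cv2.imwrite(f"pics/{n}0.png",imaging.grab_frame(n)); print(n,imaging.calibration(n))
print(ctrl.grip_depth)
E
```

```text
pics
{'time': 0.0, 'joint_positions': array([ 1.06099479e+00,  2.76547409e-01,  1.50609351e+00,  1.98864858e-05,
        1.36064995e+00, -1.21020204e-01]), 'qvel': array([-0.0005782 , -0.00027131,  0.00084374,  0.00068384,  0.0002713 ,
       -0.00173472]), 'tau': array([-1.11079218e-03, -4.04578328e+01, -2.37224454e+01,  7.00404472e-02,
        3.43702384e-02, -1.45727367e-04]), 'ee_pos': array([0.21770448, 0.53161255, 0.20464764]), 'ee_rot': array([ 1.93170686e-01,  9.81164800e-01, -8.04202633e-04, -2.72641787e-04]), 'ft_force': array([ 0.64594511,  0.31188198, -0.59896371]), 'wrist_torque': array([ 0.0204347 , -0.03072478, -0.05160887]), 'grasp_force': 0.0, 'gripper_width': 0.09370646467777174}
scene {'fovy': 48.495490348173334, 'cx': 281.6806207186286, 'cy': 212.02524564033618, 'rvec': array([ 2.06083464,  0.78476765, -0.38750551]), 'tvec': array([-0.4367398 , -0.12982018,  1.37151831])}
top {'fovy': 56.36774390877247, 'cx': 277.28084141436835, 'cy': 210.11355597721303, 'rvec': array([ 2.1403634 , -2.17548194,  0.11699319]), 'tvec': array([0.0400249 , 0.57657435, 0.94175142])}
wrist {'fovy': 65.70646984690485, 'cx': 284.61907734142403, 'cy': 210.0038795021464, 'T_tool_cam': array([[-4.50784359e-05, -9.68627327e-01, -2.48517803e-01,
         7.15990076e-02],
       [ 9.99999659e-01, -2.48720397e-04,  7.88027861e-04,
        -1.32105840e-04],
       [-8.25116768e-04, -2.48517683e-01,  9.68627008e-01,
        -1.78711939e-01],
       [ 0.00000000e+00,  0.00000000e+00,  0.00000000e+00,
         1.00000000e+00]])}
0.0188
```

View pics/scene0.png

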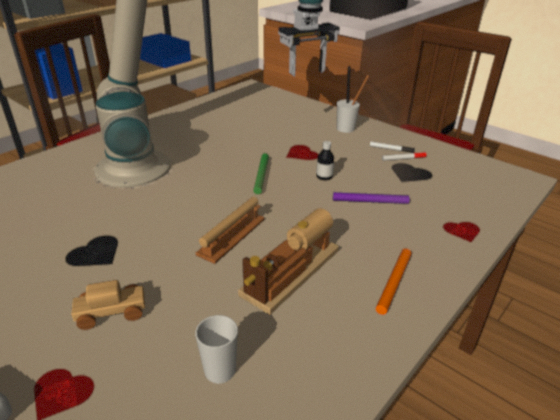

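View pics/top0.png

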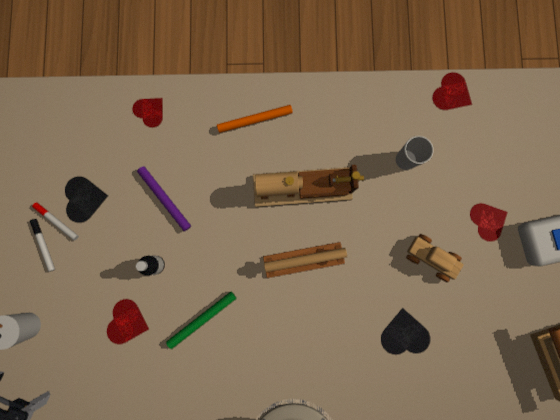

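```bash
cat > h.py <<'E'
import numpy as np, cv2
from scipy.spatial.transform import Rotation as R
from station import ctrl, imaging
def cam(n, st=None):
    """returns f,cx,cy,Rwc (cam->world), origin"""
    c=imaging.calibration(n); f=210/np.tan(np.radians(c['fovy']/2))
    if n=='wrist':
        Rt=R.from_quat(st['ee_rot']).as_matrix(); T=c['T_tool_cam']
        return f,c['cx'],c['cy'],Rt@T[:3,:3],Rt@T[:3,3]+st['ee_pos']
    M=R.from_rotvec(c['rvec']).as_matrix()
    return f,c['cx'],c['cy'],M.T,-M.T@c['tvec']
def ray(n,uv,st=None):
    f,cx,cy,M,o=cam(n,st); d=np.array([uv[0]-cx,uv[1]-cy])/f
    if n=='wrist':
        t=np.hypot(*d); v=np.r_[d/t*np.sin(t),np.cos(t)] if t>1e-9 else np.r_[0,0,1.]
    else: v=np.r_[d,1]; v/=np.linalg.norm(v)
    return o,M@v
def at_z(n,uv,z,st=None):
    o,v=ray(n,uv,st); return o+v*(z-o[2])/v[2]
def tri(rays):
    A=sum(np.eye(3)-np.outer(v,v) for o,v in rays); b=sum((np.eye(3)-np.outer(v,v))@o for o,v in rays)
    p=np.linalg.solve(A,b); return p,[np.linalg.norm(np.cross(p-o,v)) for o,v in rays]
def proj(n,p,st=None):
    f,cx,cy,M,o=cam(n,st); q=M.T@(np.asarray(p)-o)
    if n=='wrist':
        t=np.arctan2(np.hypot(q[0],q[1]),q[2]); r=np.hypot(q[0],q[1]); return np.r_[cx+f*t*q[0]/r,cy+f*t*q[1]/r]
    return np.r_[cx+f*q[0]/q[2],cy+f*q[1]/q[2]]
def plan(p,xdir_deg,st=None):
    """row values (full shift, turn) from current pose to TCP p, tool down, tool x axis heading deg in world"""
    st=st or ctrl.read_state(); R0=R.from_quat(st['ee_rot'])
    a=np.radians(xdir_deg); x=np.r_[np.cos(a),np.sin(a),0]; z=np.r_[0,0,-1.]
    R1=R.from_matrix(np.c_[x,np.cross(z,x),z])
    print('shift',np.round(R0.inv().apply(np.asarray(p)-st['ee_pos'])/.3,3),'turn',np.round(np.degrees((R0.inv()*R1).as_rotvec())/30,3))
E
python3 - <<'E'
from h import *
for k,u,z in [('rodL',(265,268),.05),('rodR',(346,252),.05),('jigBL',(258,207),.018),('jigBR',(352,199),.018),('drumtopL',(255,184),.107),('post',(354,180),.088),('btn',(289,182),.112),('paint',(142,267),.11),('cup',(418,150),.1),('car',(435,257),.04)]:
    print(k,at_z('top',u,z).round(3))
st=ctrl.read_state(); print('tool',R.from_quat(st['ee_rot']).as_matrix().round(2))
E
```

```text
rodL [0.436 0.062 0.05 ]
rodR [ 0.471 -0.134  0.05 ]
jigBL [0.588 0.079 0.018]
jigBR [ 0.604 -0.159  0.018]
drumtopL [0.63  0.081 0.107]
post [ 0.639 -0.152  0.088]
btn [0.633 0.002 0.112]
paint [0.444 0.338 0.11 ]
cup [ 0.706 -0.303  0.1  ]
car [ 0.455 -0.351  0.04 ]
tool [[-0.93  0.38 -0.  ]
 [ 0.38  0.93 -0.  ]
 [ 0.   -0.   -1.  ]]
```

```bash
python3 - <<'E'
from h import *
plan([.54,.14,.21],95)
E
```

```text
shift [-1.489 -0.801 -0.016] turn [-3.000e-03  1.000e-03  2.091e+00]
```

```bash
python3 -m pendant '[-0.85,-0.4,0,0,0,1, -0.85,-0.4,0,0,0,1, -0.85,-0.4,0,0,0,1, -0.85,-0.4,0,0,0,1, -0.85,-0.4,0,0,0,1, -0.85,-0.4,0,0,0,1, -0.85,-0.4,0,0,0,1, -0.85,-0.4,0,0,0,1]'; python3 - <<'E'
from h import *
plan([.54,.14,.21],95)
E
```

```text
time: 0.82
ee_pos: [0.4123, 0.3201, 0.2052]
ee_rot: [0.443, 0.896, -0.001, 0.002]
ft_force: [0.4, -0.2, 0.7]
gripper_width: 0.0941
grasp_force: 0.0
shift [-0.736 -0.027 -0.013] turn [0.002 0.007 1.08 ]
```

```bash
python3 -m pendant '[-0.74,-0.03,-0.01,0,0,1, -0.74,-0.03,-0.01,0,0,1, -0.74,-0.03,-0.01,0,0,1, -0.74,-0.03,-0.01,0,0,1, -0.74,-0.03,-0.01,0,0,1, -0.74,-0.03,-0.01,0,0,1, -0.74,-0.03,-0.01,0,0,1, -0.74,-0.03,-0.01,0,0,1, -0.74,-0.03,-0.01,0,0,1]'; cat > shot.py <<'E'
import sys,pickle
from h import *
n=sys.argv[1]; st=ctrl.read_state(); im=imaging.grab_frame('wrist')
cv2.imwrite(f'pics/{n}.png',cv2.resize(im,None,fx=1.428,fy=1.428,interpolation=cv2.INTER_CUBIC)); cv2.imwrite(f'pics/{n}_raw.png',im); pickle.dump(st,open(f'{n}.pkl','wb')); print(st['ee_pos'].round(4),R.from_quat(st['ee_rot']).as_matrix()[:,0].round(3))
E
python3 shot.py A; python3 - <<'E'
from h import *
plan([.54,-.07,.21],95)
E
```

```text
time: 1.57
ee_pos: [0.536, 0.1447, 0.2082]
ee_rot: [0.657, 0.753, -0.0, -0.001]
ft_force: [-0.5, 0.5, -0.1]
gripper_width: 0.0943
grasp_force: 0.0
[0.536  0.1447 0.2082] [-0.136  0.991  0.001]
shift [-0.711 -0.084 -0.006] turn [-0.002 -0.002  0.094]
```

View pics/A.png

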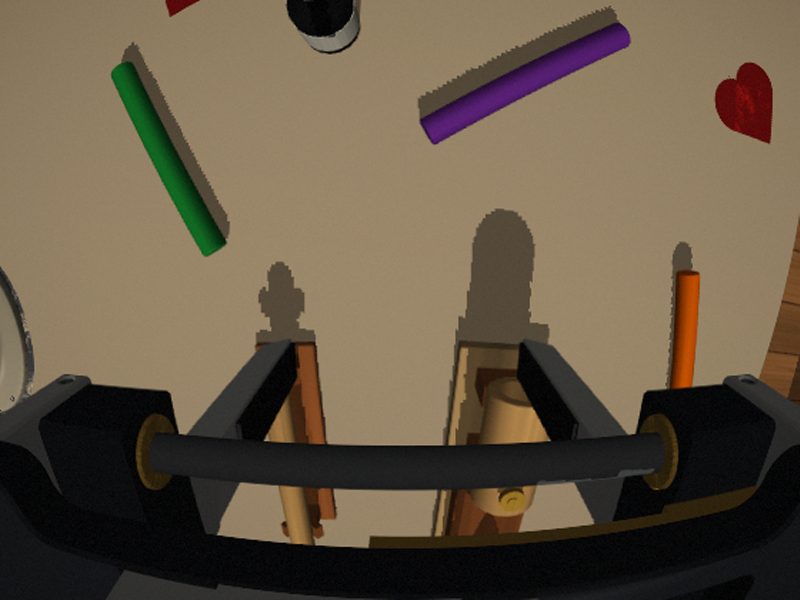

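```bash
python3 - <<'E'
from h import *
plan([.43,-.12,.28],95)
E
```

```text
shift [-0.826 -0.47  -0.239] turn [-0.002 -0.002  0.094]
```

```bash
python3 -m pendant '[-0.83,-0.47,-0.24,0,0,0.1, -0.83,-0.47,-0.24,0,0,0.1, -0.83,-0.47,-0.24,0,0,0.1, -0.83,-0.47,-0.24,0,0,0.1, -0.83,-0.47,-0.24,0,0,0.1, -0.83,-0.47,-0.24,0,0,0.1, -0.83,-0.47,-0.24,0,0,0.1, -0.83,-0.47,-0.24,0,0,0.1, -0.83,-0.47,-0.24,0,0,0.1,-0.83,-0.47,-0.24,0,0,0.1]';python3 -m pendant '[0,0,0,0,0,0,0,0,0,0,0,0]' >/dev/null; 
python3 shot.py B
python3 -m pendant '[0,0.8,0,0,0,0,0,0.8,0,0,0,0,0,0.8,0,0,0,0,0,0.8,0,0,0,0,0,0.8,0,0,0,0,0,0.8,0,0,0,0,0,0.8,0,0,0,0,0,0.8,0,0,0,0,0,0.8,0,0,0,0]'; python3 shot.py C
python3 - <<'E'
import cv2,numpy as np
b=cv2.imread('pics/B_raw.png');c=cv2.imread('pics/C_raw.png')
cv2.imwrite('pics/BC.png',np.vstack([cv2.resize(i[:260],(646,300)) for i in(b,c)]))
E
```

```text
time: 2.45
ee_pos: [0.4309, -0.1208, 0.2804]
ee_rot: [0.677, 0.736, 0.001, -0.0]
ft_force: [-0.9, 0.5, -0.9]
gripper_width: 0.0939
grasp_force: 0.0
[ 0.4311 -0.1204  0.2799] [-0.085  0.996  0.001]
time: 3.42
ee_pos: [0.6696, -0.1014, 0.2795]
ee_rot: [0.677, 0.736, -0.001, -0.001]
ft_force: [0.2, -0.3, 0.2]
gripper_width: 0.0938
grasp_force: 0.0
[ 0.6696 -0.1014  0.2795] [-0.084  0.996  0.001]
```

View pics/BC.png

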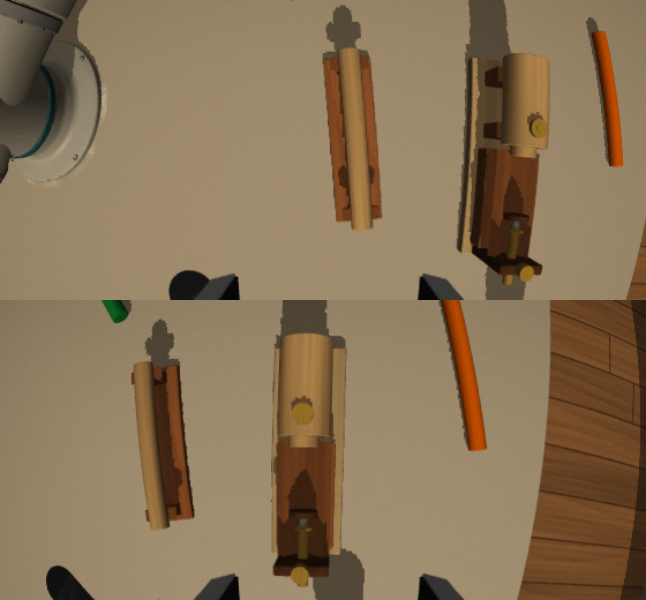

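```bash
python3 - <<'E'
import cv2,numpy as np
b=cv2.imread('pics/B_raw.png');c=cv2.imread('pics/C_raw.png')
def crop(i,x0,w,y0,h=212,s=2.8):
    o=cv2.resize(i[y0:y0+h,x0:x0+w],None,fx=s,fy=s,interpolation=cv2.INTER_CUBIC)
    o=cv2.convertScaleAbs(o,alpha=1.3,beta=15)
    for k in range(x0,x0+w):
        if k%10==0: cv2.line(o,(int((k+.5-x0)*s),0),(int((k+.5-x0)*s),12 if k%50==0 else 5),(0,0,255),1)
    for k in range(y0,y0+h):
        if k%10==0: cv2.line(o,(0,int((k+.5-y0)*s)),(12 if k%50==0 else 5,int((k+.5-y0)*s)),(0,0,255),1)
    return o
cv2.imwrite('pics/Z.png',np.hstack([crop(b,276,60,30),crop(b,395,88,35),crop(c,111,60,18),crop(c,230,74,25)]))
E
```

```text
(no output)
```

View pics/Z.png

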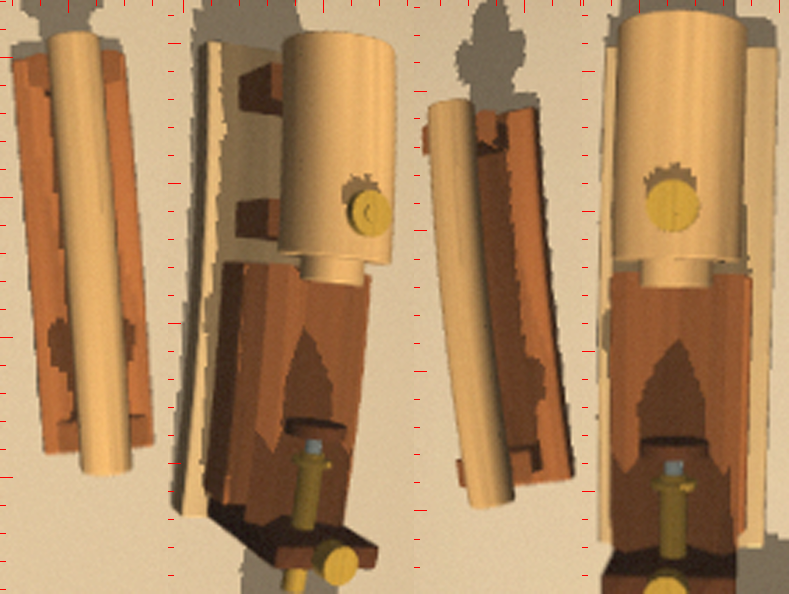

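```bash
cat > fit.py <<'E'
from h import *
import pickle
from scipy.optimize import least_squares
S={k:pickle.load(open(k+'.pkl','rb')) for k in'BC'}
I={k:cv2.GaussianBlur(cv2.cvtColor(cv2.imread(f'pics/{k}_raw.png'),cv2.COLOR_BGR2GRAY),(0,0),.8).astype(float) for k in'BC'}
OFF={'Br':(0,276,30),'Bj':(168,395,35),'Cr':(414,111,18),'Cj':(582,230,25)}
def raw(k,p): o,x0,y0=OFF[k]; return np.array([x0+(p[0]-o)/2.8-.5,y0+p[1]/2.8-.5])
def edge(k,a,b):
    a,b=raw(k,a),raw(k,b); out=[]
    for y in range(int(a[1])+4,int(b[1])-3):
        xe=a[0]+(b[0]-a[0])*(y-a[1])/(b[1]-a[1]); c=int(round(xe)); g=np.abs(np.diff(I[k[0]][y,c-5:c+6]))
        g[:1]=0; i=np.argmax(g); 
        if 0<i<len(g)-1:
            d=(g[i-1]-g[i+1])/(2*(g[i-1]-2*g[i]+g[i+1])); out.append((c-5+i+.5+d,y))
    return [ray('wrist',p,S[k[0]]) for p in out]
def fit(rays,r,x0,zfree=True):
    def res(q):
        u=np.r_[np.cos(q[1]),np.sin(q[1]),0]; p=np.r_[q[0],q[3],q[2]]; o=[]
        for a,v in rays:
            n=np.cross(v,u); n/=np.linalg.norm(n); o.append(abs((a-p)@n)-r)
        return o
    f=lambda q:res([q[0],q[1],q[2],x0[3]])
    s=least_squares(f,x0[:3],loss='soft_l1',f_scale=5e-4); 
    print('x at y=%.3f: %.4f  heading %.2f  z %.4f  rms mm %.2f'%(x0[3],s.x[0],np.degrees(s.x[1]),s.x[2],1e3*np.median(np.abs(f(s.x)))))
    return s.x
E1=edge('Br',(50,40),(82,470))+edge('Br',(98,40),(130,465)); E2=edge('Cr',(429,105),(470,503))+edge('Cr',(473,105),(513,495))
D1=edge('Bj',(283,40),(280,248))+edge('Bj',(395,45),(390,262)); D2=edge('Cj',(620,20),(613,258))+edge('Cj',(745,20),(742,258))
if __name__=='__main__':
    fit(E1+E2,.012,[.453,-1.4,.05,-.036]); fit(D1+D2,.027,[.63,-1.5,.08,.03])
    for k,p,z in[('Br',(74,32),.062),('Br',(108,474),.062),('Cr',(452,99),.062),('Cr',(491,507),.062),('Bj',(340,31),.107),('Cj',(683,11),.107),('Bj',(371,213),.112),('Cj',(671,205),.112)]:
        print(k,p,at_z('wrist',raw(k,p),z,S[k[0]]).round(4))
    print('btn tri',tri([ray('wrist',raw('Bj',(371,213)),S['B']),ray('wrist',raw('Cj',(671,205)),S['C'])]))
E
python3 fit.py
```

```text
x at y=-0.036: 0.4522  heading -80.32  z 0.0513  rms mm 1.54
x at y=0.030: 0.6349  heading -86.48  z 0.0803  rms mm 0.23
Br (74, 32) [0.4368 0.0625 0.062 ]
Br (108, 474) [ 0.4694 -0.1322  0.062 ]
Cr (452, 99) [0.444  0.0636 0.062 ]
Cr (491, 507) [ 0.4749 -0.1317  0.062 ]
Bj (340, 31) [0.6175 0.0787 0.107 ]
Cj (683, 11) [0.6337 0.08   0.107 ]
Bj (371, 213) [0.6357 0.0011 0.112 ]
Cj (671, 205) [0.6363 0.0011 0.112 ]
btn tri (array([0.63625894, 0.0012062 , 0.11106154]), [np.float64(2.208053179475083e-06), np.float64(2.2080531794786145e-06)])
```

```bash
python3 - <<'E'
from fit import *
es=[edge('Br',(50,40),(82,470)),edge('Br',(98,40),(130,465)),edge('Cr',(429,105),(470,503)),edge('Cr',(473,105),(513,495))]
q=[.4525,np.radians(-80.3),.05]
def sd(e,q):
    u=np.r_[np.cos(q[1]),np.sin(q[1]),0];p=np.r_[q[0],-.036,q[2]];o=[]
    for a,v in e:
        n=np.cross(v,u);n/=np.linalg.norm(n);o.append(abs((a-p)@n)-.012)
    return np.array(o)
for e in es: print(len(e),(sd(e,q)*1e3).round(1)[::8])
q=fit(sum(es,[]),.012,[.453,-1.4,.05,-.036])
for it in range(4):
    keep=[[r for r,d in zip(e,sd(e,q)) if abs(d)<[.003,.002,.0015,.001][it]] for e in es]
    print([len(k) for k in keep]); q=fit(sum(keep,[]),.012,[*q,-.036])
E
```

```text
147 [-4.2 -3.6  1.3  0.3 -3.2 -2.9  1.4 -3.1 -2.8 -3.6 -3.  -2.6 -2.7 -2.4
 -2.3 -2.3 -2.3 -2.7 -3.6]
145 [-0.2 -0.2 -0.3 -0.9 -0.6 -1.  -0.6 -1.2 -0.8 -1.1 -0.6 -1.4 -0.7 -0.6
 -0.9 -1.9 -2.2 -1.2  1.1]
135 [-0.9  1.5 -0.7 -1.  -1.1 -0.8 -1.2 -0.8 -0.9 -1.1 -1.1 -0.8 -0.7 -0.7
 -0.6 -0.6  2. ]
132 [-2.7 -2.5 -2.  -2.6 -2.2 -1.7 -1.4 -1.2 -1.  -2.  -1.8 -1.7 -1.8 -2.
 -3.2 -2.6 -3.8]
x at y=-0.036: 0.4522  heading -80.32  z 0.0513  rms mm 1.54
[71, 145, 134, 131]
x at y=-0.036: 0.4517  heading -80.32  z 0.0507  rms mm 1.05
[23, 145, 104, 123]
x at y=-0.036: 0.4514  heading -80.56  z 0.0508  rms mm 0.51
[21, 143, 23, 112]
x at y=-0.036: 0.4513  heading -80.65  z 0.0518  rms mm 0.29
[21, 143, 19, 111]
x at y=-0.036: 0.4513  heading -80.65  z 0.0518  rms mm 0.29
```

```bash
python3 - <<'E'
from fit import *
c={k:cv2.imread(f'pics/{k}_raw.png').astype(int) for k in'BC'}
for k,y in(('B',80),('B',130),('B',170),('C',90),('C',150)):
    x0={'B':276,'C':111}[k]; print(k,y,'x0',x0); print(' '.join('%d/%d'%(p[2],p[0]) for p in c[k][y,x0:x0+60]))
E
```

```text
Traceback (most recent call last):
  File "fit.py", line 27, in <module>
    D1=edge('Bj',(283,40),(280,248))+edge('Bj',(395,45),(390,262)); D2=edge('Cj',(620,20),(613,258))+edge('Cj',(745,20),(742,258))
                                                                       ~~~~^^^^^^^^^^^^^^^^^^^^^^^^^
  File "fit.py", line 15, in edge
    return [ray('wrist',p,S[k[0]]) for p in out]
            ~~~^^^^^^^^^^^^^^^^^^^
  File "h.py", line 13, in ray
    f,cx,cy,M,o=cam(n,st); d=np.array([uv[0]-cx,uv[1]-cy])/f
                ~~~^^^^^^
  File "h.py", line 6, in cam
    c=imaging.calibration(n); f=210/np.tan(np.radians(c['fovy']/2))
ValueError: time passes only in moves, steps and waits
```

```bash
sed -i 's/c=imaging.calibration(n); f/c=CAL[n]; f/' h.py; cat >> h.py <<'E'
import os,pickle
if not os.path.exists('cal.pkl'): pickle.dump({n:imaging.calibration(n) for n in('scene','top','wrist')},open('cal.pkl','wb'))
CAL=pickle.load(open('cal.pkl','rb'))
E
python3 - <<'E'
from fit import *
c={k:cv2.imread(f'pics/{k}_raw.png').astype(int) for k in'BC'}
for k,y in(('B',80),('B',150),('C',90),('C',150)):
    x0={'B':276,'C':111}[k]; print(k,y,'x0',x0); print(' '.join('%d/%d'%(p[2],p[0]) for p in c[k][y,x0:x0+56]))
E
```

```text
B 80 x0 276
158/107 159/108 157/109 159/111 158/108 157/108 116/64 112/33 122/30 121/32 123/33 125/35 130/33 138/37 134/34 134/34 134/33 134/34 116/27 69/23 80/33 106/44 120/48 133/56 145/61 148/60 150/62 151/63 158/66 164/71 164/69 161/68 161/67 155/66 147/61 148/62 142/59 130/56 98/37 120/33 133/34 133/32 137/37 135/34 137/37 132/34 122/34 119/62 159/109 158/107 157/107 158/107 158/107 160/109 156/105 158/107
B 150 x0 276
162/111 161/111 161/112 160/110 157/110 159/108 161/110 160/109 161/111 159/109 161/109 162/111 93/46 122/35 129/32 130/33 133/32 78/19 74/18 70/16 70/19 69/20 63/14 66/17 68/19 63/21 100/42 124/50 137/57 148/60 158/66 162/69 167/72 166/72 169/70 169/70 166/70 166/70 163/68 162/68 159/68 145/61 127/54 98/41 68/22 73/22 79/22 75/18 106/29 126/33 126/33 126/33 112/53 143/95 159/109 162/112
C 90 x0 111
153/106 155/107 155/108 155/108 153/105 153/105 128/74 125/52 135/57 137/56 144/59 146/61 150/63 149/62 143/59 136/55 140/57 135/57 124/51 108/43 93/38 73/31 52/21 50/18 64/16 66/16 64/18 63/17 62/18 61/16 58/16 57/12 58/16 64/19 108/27 116/29 120/35 120/32 122/31 125/31 127/34 124/32 123/33 116/28 82/23 44/14 48/23 96/64 156/110 156/109 157/108 156/108 156/109 158/110 157/110 156/107
C 150 x0 111
158/110 160/110 156/109 158/110 160/112 157/112 157/110 156/109 160/112 157/108 160/111 157/108 141/85 135/58 148/60 152/63 154/62 153/65 152/63 152/64 149/61 151/64 142/59 130/54 115/48 103/42 88/37 70/29 54/23 47/15 67/19 69/18 66/17 66/17 67/19 68/18 66/18 68/18 66/17 64/16 65/17 62/16 63/15 64/16 67/19 68/20 82/20 119/33 114/29 114/29 94/24 35/10 47/25 126/86 160/111 160/112
```

```bash
python3 - <<'E'
from fit import *
P={'B':[(276+18.4,80),(276+38.4,80),(276+24.6,150),(276+43.5,150)],'C':[(111+5.9,90),(111+23.2,90),(111+11.7,150),(111+29.0,150)]}
r=[ray('wrist',p,S[k]) for k in P for p in P[k]]
q=fit(r,.012,[.453,-1.4,.05,-.036])
u=np.r_[np.cos(q[1]),np.sin(q[1])]
mid=np.r_[.452,-.0347]  # mean of end rims
c=np.r_[q[0],-.036]; c=c+u*((np.r_[c[0],-.0347]-c)@u)
g=c-u*.058; print('centre',c,'grasp',g)
plan([*g,.10],np.degrees(q[1])+180); plan([*g,.05+.0188-.0376],np.degrees(q[1])+180)
E
```

```text
x at y=-0.036: 0.4532  heading -80.47  z 0.0492  rms mm 0.11
centre [ 0.45294988 -0.03473564] grasp [0.44334581 0.02246367]
shift [ 0.475 -0.715  0.602] turn [-0.002 -0.001 -0.158]
shift [ 0.475 -0.714  0.832] turn [-0.002 -0.001 -0.158]
```

```bash
python3 -m pendant '[0.24,-0.36,0,0,0,-0.08,0.475,-0.715,0,0,0,-0.158,0.475,-0.715,0,0,0,-0.158,0.475,-0.715,0,0,0,-0.158,0.475,-0.715,0.2,0,0,-0.158,0.475,-0.715,0.4,0,0,-0.158,0.475,-0.715,0.6,0,0,-0.158,0.475,-0.715,0.6,0,0,-0.158,0.475,-0.715,0.6,0,0,-0.158,0.475,-0.715,0.6,0,0,-0.158]';python3 -m pendant '[0,0,0,0,0,0,0,0,0,0,0,0]' 0.6; python3 - <<'E'
from h import *
plan([.4433,.0225,.0307],99.53)
E
```

```text
time: 4.3
ee_pos: [0.4333, 0.0233, 0.0949]
ee_rot: [0.646, 0.763, -0.005, -0.007]
ft_force: [-2.3, -0.0, -0.3]
gripper_width: 0.0942
grasp_force: 0.0
time: 4.47
ee_pos: [0.4471, 0.0212, 0.103]
ee_rot: [0.646, 0.763, 0.002, 0.002]
ft_force: [-0.9, -0.5, 0.0]
gripper_width: 0.084
grasp_force: 0.0
shift [ 0.007 -0.013  0.241] turn [ 0.01   0.003 -0.003]
```

```bash
python3 -m pendant '[0,0,0.1,0,0,0,0,0,0.2,0,0,0,0,0,0.23,0,0,0,0,0,0.23,0,0,0,0,0,0.23,0,0,0,0,0,0.23,0,0,0]'; python3 -m pendant '[0,0,0,0,0,0,0,0,0,0,0,0,0,0,0,0,0,0,0,0,0,0,0,0,0,0,0,0,0,0,0,0,0,0,0,0,0,0,0,0,0,0,0,0,0,0,0,0]' 0;  python3 -m pendant '[0,0,0,0,0,0,0,0,0,0,0,0]'
```

```text
time: 4.97
ee_pos: [0.4471, 0.0214, 0.0334]
ee_rot: [0.646, 0.763, 0.001, 0.002]
ft_force: [0.3, -0.4, 1.1]
gripper_width: 0.0563
grasp_force: 0.0
time: 5.63
ee_pos: [0.4434, 0.0216, 0.0315]
ee_rot: [0.646, 0.763, -0.001, -0.001]
ft_force: [-2.5, -1.3, 6.1]
gripper_width: 0.0235
grasp_force: 30.0
time: 5.8
ee_pos: [0.4434, 0.0216, 0.0315]
ee_rot: [0.646, 0.763, -0.001, -0.001]
ft_force: [-3.9, -0.8, 6.7]
gripper_width: 0.0233
grasp_force: 30.0
```

```bash
python3 -m pendant '[0,0,-0.1,0,0,0,0,0,-0.25,0,0,0,0,0,-0.4,0,0,0,0,0,-0.4,0,0,0,0,0,-0.4,0,0,0,0,0,-0.4,0,0,0,0,0,-0.4,0,0,0]'; python3 -m pendant '[0,0,0,0,0,0,0,0,0,0,0,0,0,0,0,0,0,0]'; python3 - <<'E'
from h import *
plan([.6197,.2771,.150],93.52)
plan([.6197,.2771,.059],93.52)
E
```

```text
time: 6.38
ee_pos: [0.4433, 0.0219, 0.1497]
ee_rot: [0.646, 0.763, -0.001, -0.001]
ft_force: [0.5, 1.8, -1.6]
gripper_width: 0.0233
grasp_force: 30.0
time: 6.63
ee_pos: [0.4439, 0.0218, 0.1502]
ee_rot: [0.646, 0.763, -0.001, -0.001]
ft_force: [-0.0, -1.0, -0.4]
gripper_width: 0.0233
grasp_force: 30.0
shift [ 0.743  0.718 -0.   ] turn [-0.005 -0.001  0.198]
shift [0.743 0.719 0.303] turn [-0.005 -0.001  0.198]
```

```bash
python3 -m pendant '[0.1,0.1,0,0,0,0.05,0.2,0.2,0,0,0,0.1,0.32,0.31,0,0,0,0.15,0.44,0.43,0,0,0,0.198,0.55,0.53,0,0,0,0.198,0.65,0.63,0,0,0,0.198,0.71,0.69,0,0,0,0.198,0.743,0.718,0,0,0,0.198,0.743,0.718,0.08,0,0,0.198,0.743,0.718,0.16,0,0,0.198]'; python3 -m pendant '[0,0,0.08,0,0,0,0,0,0.143,0,0,0,0,0,0.143,0,0,0,0,0,0.143,0,0,0,0,0,0.143,0,0,0,0,0,0.143,0,0,0]'; python3 shot.py D; python3 - <<'E'
from h import *
plan([.6197,.2771,.059],93.52)
im=imaging.grab_frame('top'); im2=imaging.grab_frame('scene')
d=cv2.imread('pics/D_raw.png')
z=lambda a,h: cv2.resize(a,(int(a.shape[1]*h/a.shape[0]),h),interpolation=cv2.INTER_CUBIC)
t=z(im[150:230,150:330],300); s=z(im2[100:300,220:420],300); w=z(d[240:420,150:430],300)
row=np.hstack([t[:, :],]); 
o=np.zeros((600,800,3),np.uint8); o[:300,:min(800,t.shape[1])]=t[:,:800]; o[300:,:300]=s; o[300:,320:320+w.shape[1]]=w[:,:480]
cv2.imwrite('pics/D2.png',o)
E
```

```text
time: 7.47
ee_pos: [0.6222, 0.2791, 0.1029]
ee_rot: [0.684, 0.729, 0.001, 0.001]
ft_force: [-0.2, -0.3, -2.1]
gripper_width: 0.0232
grasp_force: 30.0
time: 7.97
ee_pos: [0.6217, 0.2774, 0.0623]
ee_rot: [0.685, 0.728, 0.001, 0.001]
ft_force: [-0.4, 0.0, -0.7]
gripper_width: 0.0227
grasp_force: 30.0
[0.6217 0.2774 0.0623] [-0.061  0.998  0.001]
shift [-0.001 -0.007  0.011] turn [ 0.006 -0.002 -0.   ]
```

View pics/D2.png

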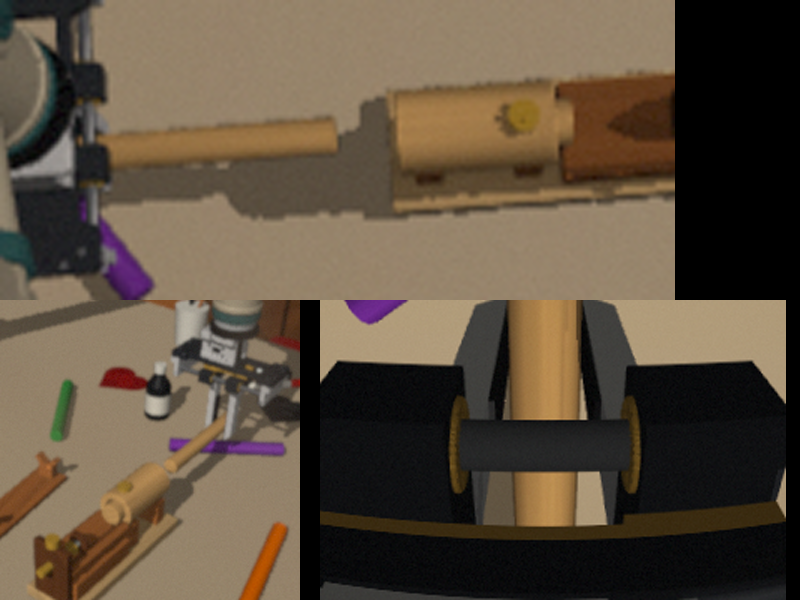

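```bash
python3 -m pendant '[0,0,0,0,0,0,0,0,0,0,0,0]'; python3 - <<'E'
from h import *
im=imaging.grab_frame('top'); im2=imaging.grab_frame('scene')
cv2.imwrite('pics/tE.png',im);cv2.imwrite('pics/sE.png',im2)
st=ctrl.read_state(); g=st['ee_pos']; u=np.r_[.0614,-.9981,0]
print(g)
for d in (.06,.10,.157):
    p=g+u*d+[0,0,.0185]; 
    for n in('top','scene'): print(d,n,p.round(4),proj(n,p).round(1), 'edges', [proj(n,p+s).round(1) for s in ([.012,0,0],[-.012,0,0],[0,0,.012],[0,0,-.012])])
plan([.6197,.2771,.059],93.52)
for x in(190,205,220,232): print('top',x,[int(v) for v in im[170:205,x,0]])
for x in(341,): print('hdr')
o=cv2.resize(im2[170:250,280,:][:,None][:1],None) if 0 else None
crop=im2[180:240,315:385]; cv2.imwrite('pics/sz.png',cv2.resize(crop,None,fx=8,fy=8,interpolation=cv2.INTER_CUBIC))
E
```

```text
time: 8.28
ee_pos: [0.6207, 0.2771, 0.0613]
ee_rot: [0.685, 0.728, 0.001, 0.0]
ft_force: [-1.5, -1.0, -1.3]
gripper_width: 0.023
grasp_force: 30.0
[0.62051044 0.27705903 0.06091473]
0.06 top [0.6242 0.2172 0.0794] [198.8 189.6] edges [array([198.8, 184.7]), array([198.7, 194.6]), array([197.7, 188.8]), array([199.8, 190.5])]
0.06 scene [0.6242 0.2172 0.0794] [354.9 193.4] edges [array([359.1, 195.3]), array([350.8, 191.6]), array([355.4, 189.2]), array([354.4, 197.6])]
0.1 top [0.6267 0.1772 0.0794] [215.5 188.3] edges [array([215.5, 183.4]), array([215.4, 193.3]), array([214.6, 187.5]), array([216.3, 189.2])]
0.1 scene [0.6267 0.1772 0.0794] [346.3 200.5] edges [array([350.5, 202.4]), array([342.1, 198.6]), array([346.8, 196.2]), array([345.8, 204.7])]
0.157 top [0.6302 0.1204 0.0794] [239.2 186.5] edges [array([239.2, 181.6]), array([239.3, 191.5]), array([238.7, 185.6]), array([239.8, 187.4])]
0.157 scene [0.6302 0.1204 0.0794] [333.3 211.2] edges [array([337.6, 213.2]), array([329.1, 209.1]), array([333.8, 206.8]), array([332.9, 215.4])]
shift [ 0.    -0.003  0.006] turn [ 0.001 -0.     0.   ]
top 190 [108, 105, 104, 106, 104, 105, 103, 106, 102, 105, 105, 105, 104, 104, 99, 72, 61, 66, 70, 65, 64, 61, 61, 51, 44, 56, 63, 60, 60, 61, 61, 65, 64, 63, 80]
top 205 [105, 107, 105, 107, 106, 105, 106, 104, 106, 109, 107, 107, 107, 94, 67, 65, 64, 66, 70, 69, 65, 60, 48, 47, 51, 65, 59, 63, 61, 62, 59, 61, 85, 106, 104]
top 220 [105, 105, 106, 105, 104, 105, 104, 108, 107, 106, 108, 104, 95, 70, 64, 67, 69, 72, 68, 65, 60, 54, 44, 58, 64, 62, 64, 63, 60, 64, 56, 62, 63, 64, 62]
top 232 [108, 105, 104, 106, 106, 105, 108, 110, 105, 108, 105, 94, 61, 61, 67, 71, 71, 72, 69, 63, 52, 49, 55, 62, 64, 62, 62, 63, 63, 59, 62, 62, 63, 62, 63]
hdr
```

View pics/sz.png

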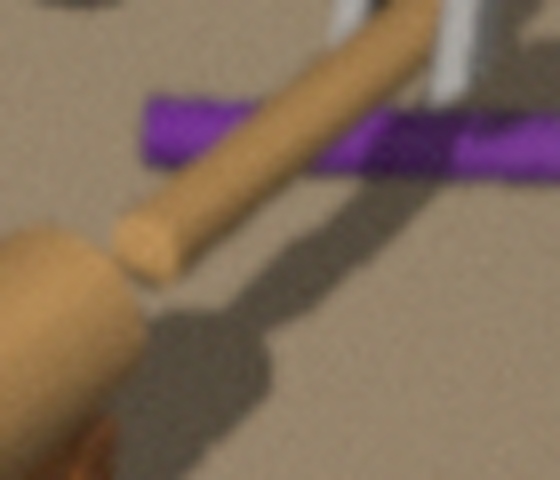

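```bash
python3 - <<'E'
from h import *
im=cv2.imread('pics/tE.png').astype(int); s=cv2.imread('pics/sE.png').astype(int)
u=np.r_[.0614,-.9981,0]; w=np.r_[.9981,.0614,0]; M=np.r_[.6318,.0805,.080]; G=np.r_[.6205,.2771,.0609+.0185]
def circ(n,c,r): 
    return np.array([proj(n,c+r*(np.cos(a)*w+np.r_[0,0,np.sin(a)])) for a in np.linspace(0,6.283,200)])
for nm,c,r,ds in(('rod',G,.012,(.04,.08,.12,.15)),('drum',M,.027,(.015,.04,.06))):
    for d in ds:
        q=circ('top',c+u*d,r); x=int(round(q[:,0].mean())); e=(q[:,1].min(),q[:,1].max())
        print(nm,'top col',x,'pred edges',np.round(e,1)); a=int(e[0])-5; b=int(e[1])-5
        print('   from',a,list(im[a:a+11,x,2]),'from',b,list(im[b:b+11,x,2]))
q=circ('scene',M,.027); print('mouth scene bbox',q.min(0),q.max(0)); q=circ('scene',G+u*.157,.012); print('tip bbox',q.min(0),q.max(0))
cv2.imwrite('pics/sz2.png',cv2.resize(cv2.imread('pics/sE.png')[195:255,280:350],None,fx=8,fy=8,interpolation=cv2.INTER_CUBIC))
I=cv2.imread('pics/sE.png'); big=cv2.resize(I[195:255,280:350],None,fx=8,fy=8,interpolation=cv2.INTER_CUBIC)
for c,r in((M,.027),(G+u*.157,.012)):
    q=((circ('scene',c,r)-[280,195]+.5)*8).astype(int); cv2.polylines(big,[q],True,(0,255,0),1)
cv2.imwrite('pics/sz2.png',big)
E
```

```text
rod top col 190 pred edges [185.3 195.3]
   from 180 [np.int64(149), np.int64(149), np.int64(148), np.int64(148), np.int64(142), np.int64(129), np.int64(139), np.int64(148), np.int64(152), np.int64(148), np.int64(145)] from 190 [np.int64(145), np.int64(140), np.int64(132), np.int64(113), np.int64(93), np.int64(85), np.int64(90), np.int64(88), np.int64(87), np.int64(87), np.int64(89)]
rod top col 207 pred edges [184. 194.]
   from 178 [np.int64(149), np.int64(149), np.int64(149), np.int64(150), np.int64(149), np.int64(142), np.int64(132), np.int64(140), np.int64(151), np.int64(154), np.int64(150)] from 189 [np.int64(150), np.int64(143), np.int64(128), np.int64(110), np.int64(106), np.int64(115), np.int64(87), np.int64(88), np.int64(90), np.int64(87), np.int64(91)]
rod top col 224 pred edges [182.7 192.7]
   from 177 [np.int64(148), np.int64(152), np.int64(150), np.int64(151), np.int64(151), np.int64(139), np.int64(129), np.int64(145), np.int64(149), np.int64(155), np.int64(156)] from 187 [np.int64(156), np.int64(155), np.int64(146), np.int64(130), np.int64(107), np.int64(85), np.int64
[... 1049 characters left out ...]
4(162)] from 190 [np.int64(134), np.int64(123), np.int64(112), np.int64(98), np.int64(81), np.int64(73), np.int64(88), np.int64(91), np.int64(92), np.int64(90), np.int64(94)]
drum top col 281 pred edges [172.2 194.8]
   from 167 [np.int64(151), np.int64(152), np.int64(151), np.int64(151), np.int64(139), np.int64(116), np.int64(118), np.int64(130), np.int64(142), np.int64(153), np.int64(160)] from 189 [np.int64(135), np.int64(129), np.int64(116), np.int64(104), np.int64(91), np.int64(76), np.int64(76), np.int64(86), np.int64(90), np.int64(93), np.int64(93)]
mouth scene bbox [313.41693346 207.83784782] [333.73571337 229.44192553]
tip bbox [328.91662183 206.42838057] [337.84471061 215.84730394]
```

View pics/sz2.png

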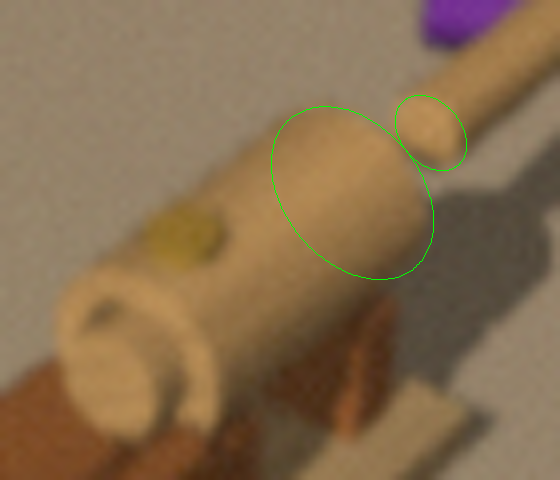

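```bash
python3 -m pendant '[0,-0.002,0.009,0,0,0,-0.04,-0.002,0.009,0,0,0,-0.08,-0.002,0.009,0,0,0,-0.12,-0.002,0.009,0,0,0,-0.15,-0.002,0.009,0,0,0,-0.15,-0.002,0.009,0,0,0,-0.15,-0.002,0.009,0,0,0]'; python3 -m pendant '[0,0,0,0,0,0]'; python3 - <<'E'
from h import *
st=ctrl.read_state(); u=np.r_[.0614,-.9981,0]; w=np.r_[.9981,.0614,0]; M=np.r_[.6318,.0805,.080]
G=st['ee_pos']+[0,0,.0185]; print('tip past mouth',(G-M)@u+.157,'lat',(G-M)@w,'dz',G[2]-.08)
E
```

```text
time: 8.97
ee_pos: [0.6228, 0.231, 0.058]
ee_rot: [0.686, 0.728, 0.0, -0.0]
ft_force: [-0.1, 0.1, -0.1]
gripper_width: 0.0232
grasp_force: 30.0
time: 9.05
ee_pos: [0.6228, 0.2319, 0.058]
ee_rot: [0.685, 0.728, 0.0, -0.0]
ft_force: [0.4, -0.0, 0.4]
gripper_width: 0.0231
grasp_force: 30.0
tip past mouth 0.005301517290541846 lat 0.0002996487467836845 dz -0.003469219913205396
```

```bash
cat > m.py <<'E'
from h import *
st=ctrl.read_state(); u=np.r_[.0614,-.9981,0]; w=np.r_[.9981,.0614,0]; M=np.r_[.6318,.0805,.080]
G=st['ee_pos']+[0,0,.0185]; print('tip past mouth %.4f lat %.4f dz %.4f'%((G-M)@u+.157,(G-M)@w,G[2]-.08),'axial F %.1f'%(-st['ft_force']@u))
E
python3 -m pendant '[-0.02,0,0,0,0,0,-0.04,0,0,0,0,0,-0.06,0,0,0,0,0,-0.08,0,0,0,0,0,-0.1,0,0,0,0,0,-0.1,0,0,0,0,0]'; python3 m.py
python3 -m pendant '[-0.01,0,0,0,0,0,-0.02,0,0,0,0,0,-0.03,0,0,0,0,0,-0.04,0,0,0,0,0,-0.05,0,0,0,0,0,-0.06,0,0,0,0,0]'; python3 m.py
```

```text
time: 9.55
ee_pos: [0.6245, 0.2007, 0.0579]
ee_rot: [0.685, 0.728, -0.0, 0.0]
ft_force: [0.0, -0.3, 0.1]
gripper_width: 0.0231
grasp_force: 30.0
tip past mouth 0.0366 lat 0.0001 dz -0.0036 axial F -0.3
time: 10.05
ee_pos: [0.6255, 0.1873, 0.0581]
ee_rot: [0.685, 0.728, 0.002, -0.002]
ft_force: [-0.0, 7.6, -0.0]
gripper_width: 0.0229
grasp_force: 30.0
tip past mouth 0.0500 lat 0.0003 dz -0.0034 axial F 7.6
```

```bash
python3 -m pendant '[-0.01,0,0,0,0,0,-0.02,0,0,0,0,0,-0.03,0,0,0,0,0,-0.04,0,0,0,0,0,-0.05,0,0,0,0,0,-0.06,0,0,0,0,0]'; python3 m.py; python3 -m pendant '[-0.01,0,0,0,0,0,-0.02,0,0,0,0,0,-0.03,0,0,0,0,0,-0.04,0,0,0,0,0,-0.04,0,0,0,0,0]'; python3 m.py
```

```text
time: 10.55
ee_pos: [0.6265, 0.1696, 0.058]
ee_rot: [0.685, 0.728, 0.002, -0.002]
ft_force: [-0.0, 8.5, -0.9]
gripper_width: 0.0233
grasp_force: 30.0
tip past mouth 0.0678 lat 0.0002 dz -0.0035 axial F 8.5
time: 10.97
ee_pos: [0.6273, 0.1549, 0.058]
ee_rot: [0.685, 0.729, 0.001, -0.0]
ft_force: [-0.1, 0.6, -0.9]
gripper_width: 0.0231
grasp_force: 30.0
tip past mouth 0.0824 lat 0.0001 dz -0.0035 axial F 0.6
```

```bash
python3 -m pendant '[-0.01,0,0,0,0,0,-0.02,0,0,0,0,0,-0.03,0,0,0,0,0,-0.04,0,0,0,0,0,-0.05,0,0,0,0,0,-0.06,0,0,0,0,0,-0.07,0,0,0,0,0,-0.07,0,0,0,0,0]'; python3 m.py; for i in 1; do python3 -m pendant '[-0.004,0,0,0,0,0,-0.008,0,0,0,0,0,-0.008,0,0,0,0,0]'; python3 m.py; done
```

```text
time: 11.63
ee_pos: [0.6288, 0.1324, 0.0579]
ee_rot: [0.685, 0.728, -0.0, 0.0]
ft_force: [0.6, -0.1, -0.1]
gripper_width: 0.0234
grasp_force: 30.0
tip past mouth 0.1050 lat 0.0002 dz -0.0036 axial F -0.2
time: 11.88
ee_pos: [0.6288, 0.1307, 0.0579]
ee_rot: [0.685, 0.729, -0.0, 0.0]
ft_force: [-0.1, -0.4, 0.0]
gripper_width: 0.0233
grasp_force: 30.0
tip past mouth 0.1067 lat 0.0001 dz -0.0036 axial F -0.4
```

```bash
cat >> m.py <<'E'
import sys; sys.exit(int(-st['ft_force']@u>2.5))
E
python3 -m pendant '[-0.003,0,0,0,0,0,-0.006,0,0,0,0,0,-0.006,0,0,0,0,0]'>/dev/null && python3 m.py && python3 -m pendant '[-0.003,0,0,0,0,0,-0.006,0,0,0,0,0,-0.006,0,0,0,0,0]'>/dev/null && python3 m.py && python3 -m pendant '[-0.003,0,0,0,0,0,-0.006,0,0,0,0,0,-0.006,0,0,0,0,0]'>/dev/null && python3 m.py && python3 -m pendant '[-0.003,0,0,0,0,0,-0.006,0,0,0,0,0,-0.006,0,0,0,0,0]'>/dev/null && python3 m.py && python3 -m pendant '[-0.003,0,0,0,0,0,-0.006,0,0,0,0,0,-0.006,0,0,0,0,0]'>/dev/null && python3 m.py && python3 -m pendant '[-0.003,0,0,0,0,0,-0.006,0,0,0,0,0,-0.006,0,0,0,0,0]'>/dev/null && python3 m.py
```

```text
tip past mouth 0.1084 lat 0.0001 dz -0.0036 axial F 0.1
tip past mouth 0.1103 lat 0.0001 dz -0.0036 axial F -0.0
tip past mouth 0.1110 lat 0.0002 dz -0.0036 axial F 2.9
```

```bash
python3 -m pendant '[-0.002,0,0,0,0,0,-0.003,0,0,0,0,0,-0.003,0,0,0,0,0]'>/dev/null; python3 m.py;python3 -m pendant '[-0.002,0,0,0,0,0,-0.003,0,0,0,0,0,-0.003,0,0,0,0,0]'>/dev/null; python3 m.py; python3 - <<'E'
from h import *
a=imaging.grab_frame('scene')[200:300,235:345]; b=imaging.grab_frame('top')[160:215,240:370]
cv2.imwrite('pics/P.png',np.vstack([cv2.resize(a,(528,480//1),interpolation=cv2.INTER_CUBIC)[:340],cv2.resize(b,(528,223),interpolation=cv2.INTER_CUBIC)]))
E
```

```text
tip past mouth 0.1114 lat 0.0002 dz -0.0036 axial F 5.1
tip past mouth 0.1117 lat 0.0001 dz -0.0036 axial F 7.9
```

View pics/P.png

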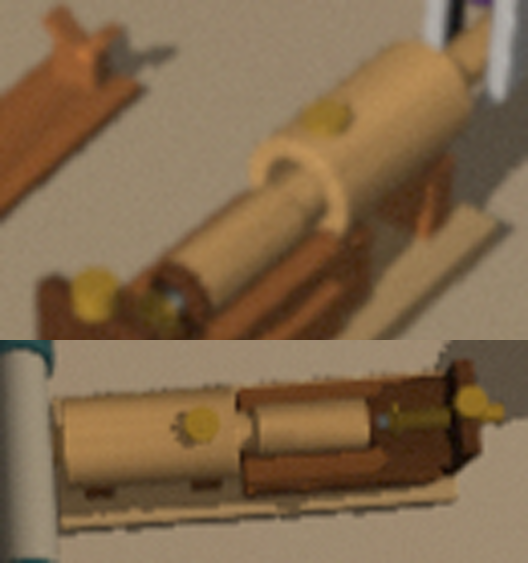

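```bash
python3 -m pendant '[0.001,0,0,0,0,0,0.002,0,0,0,0,0,0.004,0,0,0,0,0,0.006,0,0,0,0,0,0.008,0,0,0,0,0,0.012,0,0,0,0,0,0.016,0,0,0,0,0,0.02,0,0,0,0,0,0.04,0,0,0,0,0,0.07,0,0,0,0,0]'>/dev/null; python3 m.py; python3 -m pendant '[0.04,0,0,0,0,0,0.08,0,0,0,0,0,0.12,0,0,0,0,0,0.18,0,0,0,0,0,0.24,0,0,0,0,0,0.3,0,0,0,0,0,0.36,0,0,0,0,0,0.42,0,0,0,0,0,0.46,0,0,0,0,0,0.46,0,0,0,0,0]'; python3 m.py
```

```text
tip past mouth 0.0934 lat 0.0002 dz -0.0036 axial F -0.4
time: 14.9
ee_pos: [0.6189, 0.2858, 0.0578]
ee_rot: [0.684, 0.73, 0.001, -0.0]
ft_force: [-0.3, 0.4, -0.7]
gripper_width: 0.023
grasp_force: 30.0
tip past mouth -0.0487 lat -0.0002 dz -0.0037 axial F 0.4
```

Rod is out. Check the slug, lift, and go back above the rest.

```bash
python3 -m pendant '[0,0,-0.1,0,0,0,0,0,-0.2,0,0,0,0,0,-0.31,0,0,0,0,0,-0.31,0,0,0,0,0,-0.31,0,0,0,0,0,-0.31,0,0,0]'; python3 - <<'E'
from h import *
plan([.4434,.0218,.15],99.53)
a=imaging.grab_frame('scene')[200:300,235:345]; b=imaging.grab_frame('top')[150:215,170:370]
cv2.imwrite('pics/Q.png',np.vstack([cv2.resize(a,(528,480//1),interpolation=cv2.INTER_CUBIC)[:380],cv2.resize(b,(528,172),interpolation=cv2.INTER_CUBIC)]))
E
```

```text
time: 15.4
ee_pos: [0.6189, 0.2817, 0.1502]
ee_rot: [0.685, 0.728, -0.001, -0.0]
ft_force: [0.1, -0.6, -0.4]
gripper_width: 0.0228
grasp_force: 30.0
shift [-0.829 -0.637  0.002] turn [-0.002  0.001 -0.201]
```

View pics/Q.png

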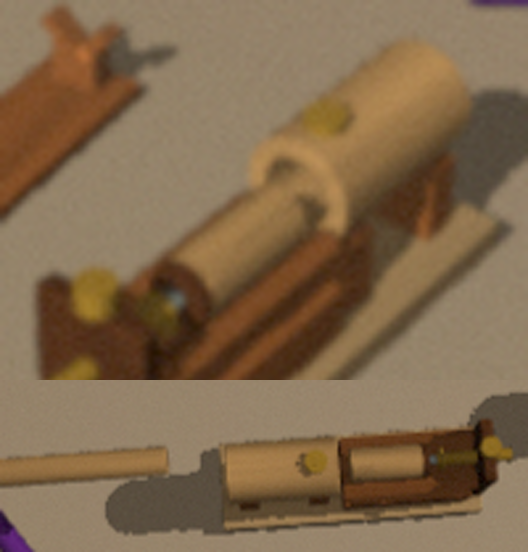

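```bash
python3 -m pendant '[-0.1,-0.08,0,0,0,0,-0.2,-0.16,0,0,0,-0.05,-0.31,-0.24,0,0,0,-0.1,-0.42,-0.33,0,0,0,-0.15,-0.53,-0.41,0,0,0,-0.2,-0.63,-0.49,0,0,0,-0.2,-0.72,-0.56,0,0,0,-0.2,-0.79,-0.61,0,0,0,-0.2,-0.829,-0.637,0,0,0,-0.2,-0.829,-0.637,0,0,0,-0.2]' >/dev/null; python3 -m pendant '[0,0,0,0,0,0,0,0,0,0,0,0,0,0,0,0,0,0,0,0,0,0,0,0]'; python3 - <<'E'
from h import *
plan([.4434,.0218,.15],99.53)
plan([.4434,.0218,.0325],99.53)
E
```

```text
time: 16.67
ee_pos: [0.4445, 0.0232, 0.1506]
ee_rot: [0.645, 0.764, 0.0, -0.0]
ft_force: [0.8, -1.1, -0.1]
gripper_width: 0.0233
grasp_force: 30.0
shift [-0.004 -0.005  0.002] turn [-0.    -0.001  0.002]
shift [-0.004 -0.004  0.394] turn [-0.    -0.001  0.002]
```

Lower to just above the saddles, then gently in.

```bash
python3 -m pendant '[-0.004,-0.004,0.08,0,0,0,-0.004,-0.004,0.18,0,0,0,-0.004,-0.004,0.28,0,0,0,-0.004,-0.004,0.35,0,0,0,-0.004,-0.004,0.37,0,0,0,-0.004,-0.004,0.37,0,0,0,-0.004,-0.004,0.37,0,0,0,-0.004,-0.004,0.37,0,0,0]'; python3 -m pendant '[0,0,0.01,0,0,0,0,0,0.02,0,0,0,0,0,0.02,0,0,0,0,0,0.02,0,0,0]'; python3 - <<'E'
from h import *
plan([.4434,.0216,.0315],99.53)
E
```

```text
time: 17.33
ee_pos: [0.4446, 0.0211, 0.0411]
ee_rot: [0.646, 0.764, 0.001, 0.001]
ft_force: [0.5, 0.8, -0.4]
gripper_width: 0.0234
grasp_force: 30.0
time: 17.67
ee_pos: [0.4431, 0.021, 0.0341]
ee_rot: [0.646, 0.763, 0.0, 0.0]
ft_force: [-0.1, -0.8, -1.3]
gripper_width: 0.0232
grasp_force: 30.0
shift [0.002 0.001 0.009] turn [ 0.001  0.    -0.   ]
```

```bash
python3 -m pendant '[0.002,0,0.003,0,0,0,0.002,0,0.006,0,0,0,0.002,0,0.008,0,0,0,0.002,0,0.008,0,0,0,0.002,0,0.008,0,0,0]'; python3 -m pendant '[0,0,0,0,0,0,0,0,0,0,0,0]'
```

```text
time: 18.08
ee_pos: [0.4434, 0.0216, 0.0316]
ee_rot: [0.646, 0.763, 0.0, 0.0]
ft_force: [0.3, -0.2, 0.4]
gripper_width: 0.0232
grasp_force: 30.0
time: 18.25
ee_pos: [0.4434, 0.0216, 0.0316]
ee_rot: [0.646, 0.763, 0.0, 0.0]
ft_force: [1.4, -0.6, 1.8]
gripper_width: 0.0232
grasp_force: 30.0
```

```bash
python3 -m pendant '[0,0,0,0,0,0,0,0,0,0,0,0,0,0,0,0,0,0,0,0,0,0,0,0,0,0,0,0,0,0,0,0,0,0,0,0,0,0,0,0,0,0]' 0.6; python3 -m pendant '[0,0,-0.03,0,0,0,0,0,-0.1,0,0,0,0,0,-0.2,0,0,0,0,0,-0.32,0,0,0,0,0,-0.45,0,0,0,0.12,0,-0.5,0,0,0,0.25,0,-0.5,0,0,0,0.38,0,-0.5,0,0,0,0.5,0,-0.5,0,0,0,0.6,0,-0.5,0,0,0]'; python3 -m pendant '[0.12,0,0,0,0,0,0.2,0,0,0,0,0,0.2,0,0,0,0,0,0.2,0,0,0,0,0]'; python3 - <<'E'
from h import *
a=imaging.grab_frame('scene')[180:300,180:345]; b=imaging.grab_frame('top'); cv2.imwrite('pics/tF.png',b)
o=np.vstack([cv2.resize(a,(440,320),interpolation=cv2.INTER_CUBIC),cv2.resize(b[160:285,240:370][:, :],(440,280),interpolation=cv2.INTER_CUBIC)])
t0=cv2.imread('pics/top0.png')[160:285,240:370]
p=np.vstack([cv2.resize(cv2.imread('pics/scene0.png')[180:300,180:345],(350,320)),cv2.resize(t0,(350,280))])
cv2.imwrite('pics/F.png',np.hstack([o,p]))
# rod change measured: diff in top around rod
d=np.abs(b[235:290,250:360].astype(int)-cv2.imread('pics/top0.png')[235:290,250:360].astype(int)).max(2); print('rod region diff',(d>25).sum(),d.max())
E
```

```text
time: 18.83
ee_pos: [0.4429, 0.0216, 0.0314]
ee_rot: [0.646, 0.763, -0.0, -0.0]
ft_force: [-0.4, 0.0, 0.3]
gripper_width: 0.0567
grasp_force: 0.0
time: 19.67
ee_pos: [0.4125, 0.2013, 0.1826]
ee_rot: [0.646, 0.764, 0.001, 0.0]
ft_force: [1.1, 0.7, 0.2]
gripper_width: 0.056
grasp_force: 0.0
time: 20.0
ee_pos: [0.4028, 0.259, 0.1819]
ee_rot: [0.645, 0.764, -0.0, 0.0]
ft_force: [0.3, -0.0, 0.5]
gripper_width: 0.0558
grasp_force: 0.0
rod region diff 0 15
```

View pics/F.png

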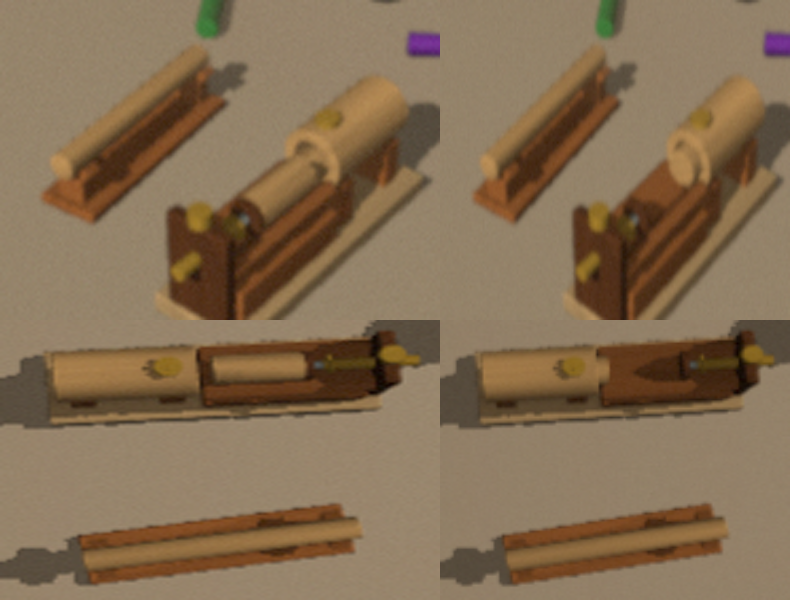

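```bash
python3 -c "
from station import job
print(job.hand_in())"
```

```text
the job is handed in; nothing more can be done
None
```

The job is handed in: the blank lies in the V-cradle against the sprung pad, pressed to about 8 N by the last reading; the dowel is back on its rest as it lay, and I saw no contact with the car, cup or paint bottle.

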